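Set up the autosampler: reference vial under the needle, syringe drive to its mark

ROBOT

A 7-joint arm with a two-finger parallel gripper is mounted at the origin on the work surface. World frame = base frame: x ahead of the robot, y to its left, z up, the work surface at z = 0. Lengths are in mm, angles in rad, forces in N, time in s.
With the tool pointing down it reaches from about 400 to 875 mm from the base axis. Payload 4.4 kg.
Tool frame: the origin (TCP) lies at the very end of the fingers, on their centre line; the grasp point (between the pads) lies behind it (ctrl.hold_point_z is the z of the grasp point in the tool frame, in mm); z points along the fingers, y is the direction in which the jaws open and shut (so a half turn about z gives the same grasp; the last joint's range is limited). The gripper opens to 85 mm and grips with 20 to 120 N. Pads are 22 mm wide; open, the fingers measure 114 mm over their backs; the gripper's body (76 mm by 85 mm) begins 54 mm behind the grasp point. The pads swing forward as they close: fully open they stand 13 mm farther back than shut.
Start: joints at [1.257, 0.628, 0.038, 1.517, -0.027, 0.996, -0.02], TCP at [159.454, -630.153, 231.313] pointing down, gripper open.
Joint ranges: [-3.06, 3.06], [-0.37, 2.12], [-1.25, 1.32], [0.18, 2.47], [-1.1, 4.24], [0.23, 1.98], [-2.94, 2.94]. Speed limits (rad/s): [2.57, 2.57, 3.14, 3.14, 3.14, 3.14, 3.14].

INTERFACE

Orientations are given as [roll, pitch, yaw] about the fixed x, y, z axes, in that order (R = Rz(yaw) Ry(pitch) Rx(roll)).
In Python, from cell import ctrl, vision gives the robot as it stands.
- The arm moves only by the shell command python3 -m crank 'ROWS' [OPENING]. ROWS is JSON, a list of rows, each an object of numbers: "x", "y", "z": the shift along the tool's x, y, z in cm; "spin": the turn about the tool's z in rad. A call has 1 to 5 rows; each row shifts and turns the commanded pose from where the row before left it, along the tool's axes as they then stand; what a row does not reach is not made up. A row lasts 1/10 s, in which the tool goes at most 50 mm and 8.59 degrees, less where a joint would pass 70% of its speed; a pose out of reach is approached as far as the arm can. A call is refused whole if a number of a shift passes 5 or a number of a turn 0.15, either way. A call with a gripper value outside its range is refused whole. OPENING is the opening in per cent of the stroke, from 0 (shut) to 100 (fully open), set as the call begins (- or left out, the last holds). The fingers move at their own pace and stop on an object; the grip force is fixed at half the most. Time passes only in rows, so rows that do not move let the fingers close. It gives the time, the measured TCP pose, the force and the opening at its end, in the units of the state.
- ctrl.read_state(): the state, without advancing time (a new reading comes with each control period).
- vision.get_image(name): name is "scene" or "top"; returns the picture (420x560x3 uint8, blue, green, red); there is no depth.
- vision.calibration(name): a dict with "vfov" (degrees; the focal length in pixels is half the picture's height over the tangent of half this angle, whatever the lens; pixels are square), "cx", "cy" (the principal point, pixels), "eye" and "rotation" of the camera in the world. Camera axes: x right, y up, looking along -z (the intrinsics and any distortion apply to the point x, -y, -z); pixel columns grow to the right and rows downward; lengths in mm; the calibration is good to about 2 mm. A picture is of the moment at which its call begins. calibration takes no time and is no camera call.
- ctrl.finish_job(): hands the job in, once; it reports no verdict.
Trained networks look in the newest picture that a camera, given by its name, has taken for a name from the list of things; names that differ only in an ending like _2 or _b are one class to them, and where a whole thing is asked for, a point or a joint stands for the part that bears it (a point fixed in the world has none). Each returns a list of dicts, best first, with "score" (0 to 1); they miss things now and then, are a little off and sometimes report something else, mostly with a low value. They report only what shows in the picture. A call takes as long as a camera call.
- vision.boxes_of(name, camera): "extent" ([left, top, right, bottom] in pixels, round what is visible of it).
- vision.regions_of(name, camera): "mask" (420x560 bool, what is visible of it) and "extent" ([left, top, right, bottom] in pixels, round what is visible of it).
- vision.place_of(name, camera): "point" ([column, row] in pixels: a listed point, or the origin of a listed thing).
The state is a dict: "clock": time; "qpos": joint angles; "qd": joint speeds; "tau": joint torques, N m; "eef_pos": TCP position; "tool_rot": TCP orientation; "force": force on the tool from outside, world axes, zero at the start; "torque": the same for the moment, N m; "width": finger opening in mm.
Only numpy, scipy, OpenCV 4.12 (cv2) and the standard library are available. Lean on these libraries where they do the work, as an engineer would, in place of code of your own. Each camera call takes 0.05 s, during which the arm holds its last target.

TASK

Get the sampler ready for its reference run: click the vial carousel round until the tall vial stands under the needle and the detent holds it there, and turn the handwheel of the syringe drive until the carriage's pointer stands point to point with the pointed mark block (not the plain one). Move the carriage only by its handwheel, and do not push away or knock over the loose things around them.

Things in the scene. Friction and masses are not known exactly. Their poses are not given: they have to be found in the camera images.
- sampler: Vial sampler, fixed: white round base 192 mm across, 30 mm high, carrying the carousel. Origin on the bench under the carousel's vertical axis; z up; x points from the axis to the needle post.
- needle_post (a point): Centre of the top of the sampler's grey needle post, 20 x 34 mm, 170 mm high, 126 mm from the axis. Its arm (20 mm wide, 154 to 170 mm high) reaches from there over the carousel to the needle. A gripper working down at the pins should stay about 1 rad or more round the axis from the post.
- needle_tip (a point): Lower end of the thin needle under the sampler's arm, 114 mm above the bench, 38 mm from the carousel's axis.
- carousel (a joint): Turn of the carousel, rad, positive anticlockwise from above, endless both ways; 0 (and every whole turn) = tall vial under the needle. A detent holds it at 8 stations, multiples of 0.785 rad. About 3 N at a pin takes it over the hump half-way between stations; past it, it falls into the next by itself.
- tall_vial (a point): Centre of the tall vial's top: 27 mm across, 104 mm above the bench, 38 mm from the axis at angle joint from sampler's x axis. Seven short vials, 18 mm across, tops at 82 mm, stand on the same circle every 0.785 rad.
- carousel_pin (a point): Top of one of the carousel's eight steel pins, 10 mm thick, 84 mm from the axis at joint + (n + 0.5) x 0.785 rad from sampler's x axis (this one n = 0); they stand from the black disc (184 mm across, top 42 mm above the bench) up to 82 mm. Shut fingers fit between two pins, best a few mm outside their circle, and push either way.
- drive: Syringe drive, fixed: white slab 225 x 180 mm, 30 mm high. Origin on the bench under the handwheel's vertical axis; z up; the slab runs from x = -70 to +155 mm and y = -90 to +90 mm in its own frame. The carriage slides along its y axis on rails at x = 86 mm; nothing there is higher than 66 mm or nearer the axis than 69 mm.
- barrel_top (a point): Top of the drive's upright glass syringe barrel, up to 36 mm across, 171 mm high, at x = 28, y = -105 mm in drive's frame. A gripper working down at the handwheel's pins should stay about 1 rad or more round the axis from it.
- handwheel (a joint): Turn of the handwheel, rad, positive anticlockwise from above, range about -13 to 13. One full turn moves the carriage 30 mm, positive turns towards drive's +y. About 2 N at a pin turns it; it stays where it is left.
- handwheel_pin (a point): Top of one of the handwheel's four steel pins, 12 mm thick, 42 mm from the axis at joint + n x 1.571 rad from drive's x axis (this one n = 0); they stand from the black disc (110 mm across, top 44 mm above the bench) up to 94 mm. Shut fingers fit between two pins, best a few mm outside their circle so as not to wedge inside a pin, and push either way.
- carriage: Aluminium carriage of the syringe drive, 34 x 36 mm, 34 to 56 mm above the bench, with a dark steel pointer on top. Its origin lies on the bench, 86 mm from the block's centre towards the handwheel, level with the pointer along drive's y. To be moved by the handwheel only, not touched.
- pointer_tip (a point): Tip of the carriage's pointer, 18 mm wide with a 90 degree point towards drive's +x, 62 mm above the bench, at x = 118 mm in drive's frame.
- mark: Fixed dark steel block 14 x 18 mm, 33 mm high, on the drive's slab, with a 90 degree point that faces the pointer. Its axes are those of drive. Origin 30 mm above the bench, below its point.
- mark_tip (a point): Tip of the mark block's point, 60 mm above the bench, at x = 122 mm in drive's frame: 4 mm past the pointer's tip when they face each other.
- blank: Fixed plain block like the mark but without a point; not a target. Origin 30 mm above the bench, 9 mm before its flat front face.
- bottle_mid (a point): Amber bottle, 56 mm across, 115 mm high, loose bystander: its centre.
- jar_mid (a point): White jar, 52 mm across, 70 mm high, loose bystander: its centre.
- beaker_mid (a point): Glass beaker, 68 mm across, 85 mm high, loose bystander: its centre.
- rack_mid (a point): Grey vial rack, 70 x 150 mm, 40 mm high, loose bystander: its centre.
- dish_mid (a point): Shallow glass dish, 90 mm across, 20 mm high, loose bystander: its centre.
- spatula_grip (a point): Spatula 180 mm long lying on the bench, loose bystander: its handle.
- screwdriver_grip (a point): Screwdriver 170 mm long lying on the bench, loose bystander: its handle.

How it is judged (in metres and radians):
At the end, for the whole second after the job is handed in: The tall vial is at rest in the detent with its centre within 5 mm of the needle's axis; the pointer's tip is at rest within 2.5 mm, along the rails, of the mark's tip; no loose bystander has been shifted by more than 20 mm or knocked over; the robot has let go of everything (horizontal distance between tall_vial and needle_tip below 0.005 m and y of pointer_tip in the frame of mark between -0.0025 and 0.0025 m and velocity of joint carousel between -0.05 and 0.05 rad/s and velocity of joint handwheel between -0.05 and 0.05 rad/s); the robot touches nothing.
It fails at once if the robot pushed the carriage itself (contact force between carriage and the fingers above 1 N or contact force between carriage and the arm above 1 N).
It fails at once if a loose bystander was shifted by more than 20 mm or knocked over (distance of any of bottle_mid, jar_mid, beaker_mid, rack_mid, dish_mid, spatula_grip, screwdriver_grip from where it was at the start of the episode above 0.02 m or angle between any of bottle_mid, jar_mid, beaker_mid, rack_mid, dish_mid's own z axis and vertical above 0.5 rad).
It also fails if it takes over 72 s, if anything falls off the work surface, if the arm or the gripper's body presses on something with over 40 N, if the wrist force passes 120 N, or if a joint passes its speed limit or range.

## Working session

There is one attempt and no reset: what is moved stays moved. The work goes in short steps, Python scripts to look and compute and a shell command to move; the robot and the scene stay as the last step left them, time stands still between calls to the robot, and variables do not carry over. Pictures are saved under pics/ and viewed, and the job is handed in when it is done.

```bash
ls; mkdir -p pics; python3 - <<'E'
from cell import ctrl, vision
import cv2
for n in ("scene","top"):
    cv2.imwrite(f"pics/{n}0.png",vision.get_image(n)); print(n,vision.calibration(n))
print(ctrl.read_state(), ctrl.hold_point_z)
E
```

```text
pics
scene {'vfov': 47.67703125802319, 'cx': 273.6324116508734, 'cy': 213.1200442439692, 'eye': array([1211.24814757,   79.70208574,  745.37129431]), 'rotation': array([ 0.78136949, -0.01045952,  1.70818373])}
top {'vfov': 52.6602396585597, 'cx': 278.72554742830357, 'cy': 213.03454211769233, 'eye': array([515.9752327 , -18.35425221, 892.35568653]), 'rotation': array([ 0.07703154, -0.02009361, -1.55301748])}
{'clock': 0.1, 'qpos': array([ 1.25715891,  0.62925643,  0.03846054,  1.51828179, -0.02700207,
        0.99627571, -0.02002317]), 'qd': array([ 0.00033998, -0.00303821,  0.00016101, -0.00181054, -0.00079431,
       -0.00117698, -0.00139839]), 'tau': array([ 3.06316084e-03, -5.64539909e+01,  1.23069115e+00, -1.93975621e+01,
        1.14043415e-02,  5.41675559e-03, -2.50975995e-05]), 'eef_pos': array([ 159.33395324, -629.59145095,  230.47509939]), 'tool_rot': array([-3.13988995e+00,  2.50342325e-05,  2.47800062e-01]), 'force': array([ 0.10317888, -0.194916  , -0.12597104]), 'torque': array([ 0.00075775, -0.01400341,  0.03853633]), 'width': 85.39232555227913} -18.700000000000003
```

View pics/scene0.png

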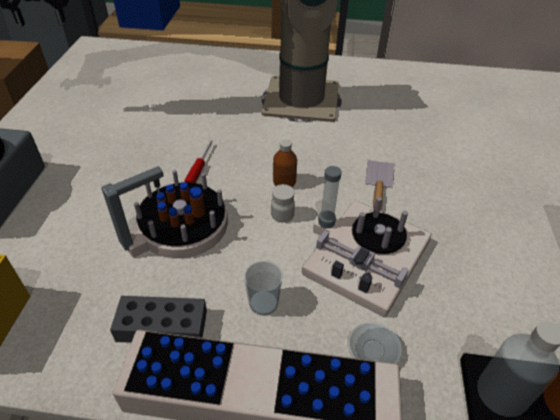

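View pics/top0.png

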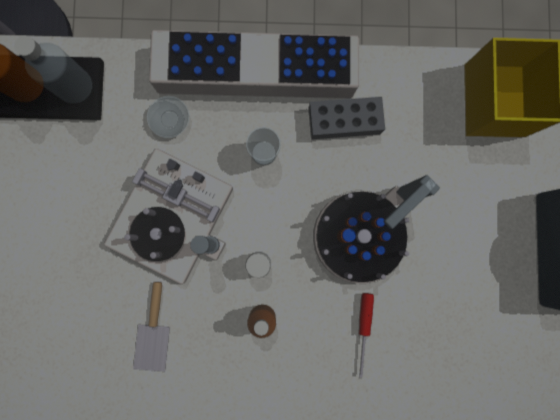

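The scene picture shows the sampler at about (180,210) and the drive at about (370,245). In the top picture they are at about (362,237) and (165,220), and the tall vial seems to be near (348,236). Next I measure them.

```bash
cat > h.py <<'E'
import numpy as np, cv2
from cell import ctrl, vision
from scipy.spatial.transform import Rotation as R
from scipy.optimize import least_squares
def cam(n):
    c=vision.calibration(n); f=210/np.tan(np.radians(c['vfov']/2))
    return f,c['cx'],c['cy'],np.array(c['eye']),R.from_euler('xyz',c['rotation']).as_matrix()
def proj(n,P):
    f,cx,cy,e,M=cam(n); q=(np.atleast_2d(P)-e)@M
    return np.c_[cx+f*q[:,0]/-q[:,2], cy-f*q[:,1]/-q[:,2]]
def ray(n,uv):
    f,cx,cy,e,M=cam(n); d=M@np.array([(uv[0]-cx)/f,-(uv[1]-cy)/f,-1]); return e,d/np.linalg.norm(d)
def at_z(n,uv,z):
    e,d=ray(n,uv); return e+d*(z-e[2])/d[2]
def tri(uvs):
    A=np.zeros((3,3));b=np.zeros(3)
    for n,uv in uvs.items():
        e,d=ray(n,uv);Q=np.eye(3)-np.outer(d,d);A+=Q;b+=Q@e
    return np.linalg.solve(A,b)
E
python3 - <<'E'
from h import *
H=dict(sampler=0,needle_post=170,needle_tip=114,tall_vial=104,carousel_pin=82,drive=0,barrel_top=171,handwheel_pin=94,carriage=0,pointer_tip=62,mark=30,mark_tip=60,blank=30,bottle_mid=57,jar_mid=35,beaker_mid=42,rack_mid=20,dish_mid=10,spatula_grip=8,screwdriver_grip=12)
for c in("scene","top"): vision.get_image(c)
for k,z in H.items():
    o={}
    for c in("scene","top"):
        r=vision.place_of(k,c)
        if r:
            o[c]=r[0]['point']
            print(k,c,[(np.round(q['point'],1).tolist(),round(q['score'],2)) for q in r[:3]],'at z',np.round(at_z(c,o[c],z)[:2],1))
    if len(o)==2: print('    tri',np.round(tri(o),1),'z exp',z)
print(ctrl.read_state()['clock'])
E
```

```text
sampler scene [([182.7, 224.3], 0.98), ([376.4, 347.1], 0.56)] at z [ 540.1 -202.9]
sampler top [([353.8, 238.7], 0.91), ([144.5, 207.7], 0.53), ([259.5, 266.1], 0.35)] at z [ 534.  -194.2]
    tri [ 535.  -200.1   -5.6] z exp 0
needle_post scene [([105.4, 187.9], 0.86)] at z [ 626.4 -299.1]
needle_post top [([430.3, 188.0], 0.65)] at z [ 620.4 -293. ]
    tri [ 622.  -298.4  165.2] z exp 170
needle_tip scene [([157.4, 194.4], 0.86)] at z [ 572.4 -229.6]
needle_tip top [([387.1, 221.5], 0.71), ([258.4, 321.7], 0.45), ([197.7, 246.6], 0.24)] at z [ 564.5 -233.3]
    tri [ 564.8 -234.4  106.5] z exp 114
tall_vial scene [([193.9, 188.9], 0.65)] at z [ 536.  -167.6]
tall_vial top [([352.3, 236.0], 0.9), ([362.6, 319.2], 0.51)] at z [ 536.9 -170.9]
    tri [ 536.6 -169.1  104.6] z exp 104
carousel_pin scene [([219.2, 191.5], 0.64)] at z [ 512.9 -122.8]
carousel_pin top [([327.3, 252.7], 0.93)] at z [ 504.8 -127.5]
    tri [ 504.4 -126.9   73.9] z exp 82
drive scene [([373.8, 245.5], 0.69), ([157.1, 322.1], 0.63)] at z [540.9 204.8]
drive top [([162.8, 235.6], 0.86)] at z [533.2 206.3]
   
[... 2002 characters left out ...]

rack_mid scene [([158.0, 322.0], 0.64)] at z [ 792.5 -174.4]
rack_mid top [([348.3, 121.1], 0.6)] at z [ 780.5 -177.7]
    tri [ 784.5 -179.7    6.2] z exp 20
dish_mid scene [([376.0, 349.5], 0.66)] at z [785.6 204.4]
dish_mid top [([170.5, 118.5], 0.83)] at z [780.1 197.2]
    tri [782.2 202.3   3. ] z exp 10
spatula_grip scene [([376.3, 194.0], 0.76), ([373.9, 346.6], 0.41)] at z [390.1 210.7]
spatula_grip top [([155.0, 308.0], 0.88)] at z [385.1 214.5]
    tri [384.7 213.5   3.8] z exp 8
screwdriver_grip scene [([197.7, 169.6], 0.77), ([374.8, 245.4], 0.36)] at z [ 371.4 -211.5]
screwdriver_grip top [([365.6, 317.1], 0.91)] at z [ 373.7 -216.8]
    tri [ 373.6 -213.5   14.1] z exp 12
2.2
```

```bash
python3 - <<'E'
import cv2
s=cv2.imread('pics/scene0.png');t=cv2.imread('pics/top0.png')
a=cv2.resize(s[190:320,290:450],None,fx=5,fy=5,interpolation=cv2.INTER_CUBIC)[:600,:800]
b=cv2.resize(t[140:290,90:240],None,fx=4,fy=4,interpolation=cv2.INTER_CUBIC)
import numpy as np
cv2.imwrite('pics/zs.png',cv2.convertScaleAbs(a,alpha=1.4));cv2.imwrite('pics/zt.png',cv2.convertScaleAbs(b,alpha=1.6))
E
```

```text
(no output)
```

View pics/zs.png

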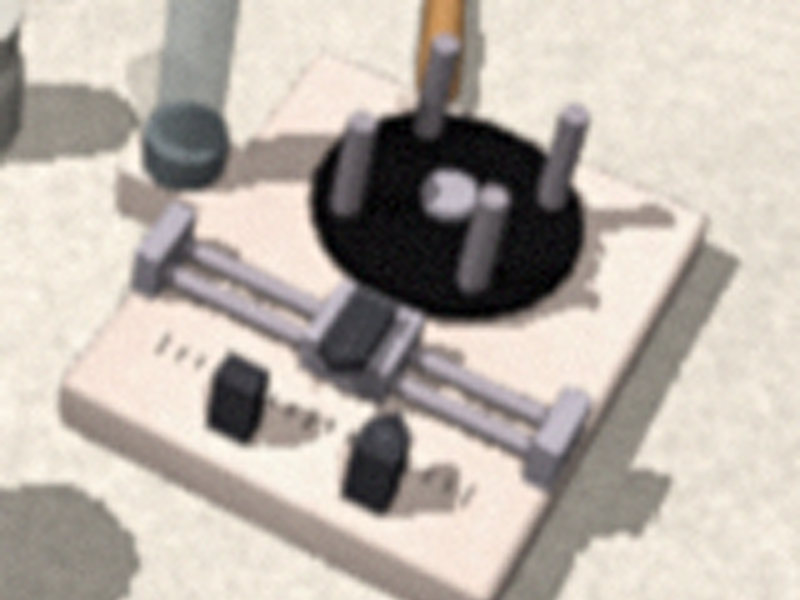

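View pics/zt.png

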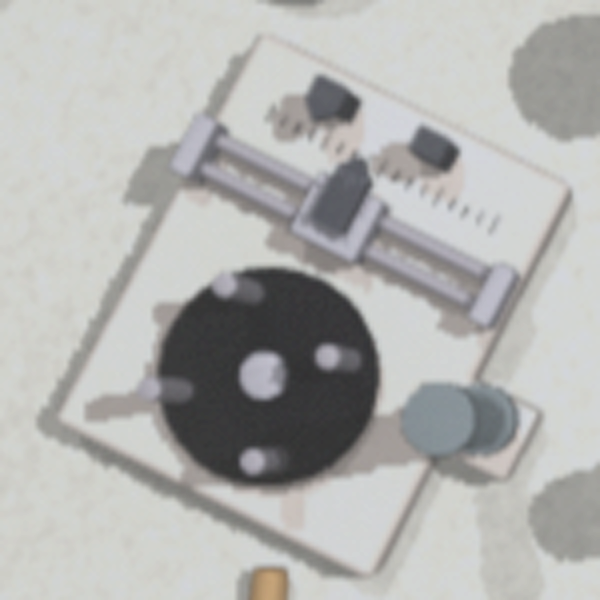

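```bash
cat > fit.py <<'E'
from h import *
def T(p,pts):
    c,s=np.cos(p[2]),np.sin(p[2]); pts=np.asarray(pts,float)
    return np.c_[p[0]+c*pts[:,0]-s*pts[:,1],p[1]+s*pts[:,0]+c*pts[:,1],pts[:,2]]
E
python3 - <<'E'
from fit import *
tp=lambda L:np.array(L)/4+[90,140]; sc=lambda L:np.array(L)/5+[290,190]
tpins=tp([(223,284),(328,356),(148,387),(253,461)]); spins=sc([(362,120),(443,43),(575,112),(493,192)])
corn=[(155,90,30),(155,-90,30),(-70,-90,30),(-70,90,30)]
tc=tp([(262,38),(570,190),(372,573),(62,415)]); sc4=sc([(490,595),(65,385),(325,58),(705,220)])
def pins(p): return T(p,[(42*np.cos(p[3]+k*np.pi/2),42*np.sin(p[3]+k*np.pi/2),94) for k in range(4)])
def res(p,v=False):
    P=pins(p);r=[]
    for n,o in(("top",tpins),("scene",spins)):
        q=proj(n,P); r.append(np.array([a-q[np.argmin(((q-a)**2).sum(1))] for a in o]))
    r.append(tc-proj("top",T(p,corn))); r.append(sc4-proj("scene",T(p,corn)))
    if v:
        for x in r: print(np.round(x,1).tolist())
    return np.concatenate(r).ravel()
best=min((least_squares(lambda p:res(p),[535,206,-.42,j],loss='soft_l1') for j in np.arange(-.8,.8,.2)),key=lambda s:s.cost)
p=best.x;print(p,best.cost);res(p,True)
inv=lambda P:np.array([[np.cos(p[2]),np.sin(p[2])],[-np.sin(p[2]),np.cos(p[2])]])@(P[:2]-p[:2])
print('pointer top',inv(at_z('top',tp([(357,158)])[0],62)),'scene',inv(at_z('scene',sc([(343,372)])[0],62)))
print('mark c top',inv(at_z('top',tp([(332,95)])[0],63)),'scene',inv(at_z('scene',sc([(385,430)])[0],63)))
for n in('top','scene'):
  print(n,'pointer0',proj(n,T(p,[(118,0,62)])),'mark36',proj(n,T(p,[(122,36,60)])))
E
```

```text
[ 5.37179667e+02  2.08034793e+02 -4.44136820e-01 -2.49496433e+00] 19.54449466697306
[[0.1, 0.8], [0.4, 0.9], [0.1, 0.4], [0.3, 0.8]]
[[0.5, 0.7], [0.1, 1.0], [0.5, 0.8], [0.3, 0.1]]
[[0.9, 3.5], [-0.4, 2.5], [1.1, -1.4], [3.4, -0.7]]
[[0.2, -0.6], [2.4, 1.9], [1.5, 3.5], [-1.4, 2.2]]
pointer top [114.70131039   4.50903346] scene [117.1377342    9.43720516]
mark c top [136.91966136  29.63774748] scene [133.50561445  33.97726673]
top pointer0 [[182.071926   179.03324931]] mark36 [[166.95804293 169.28769258]]
scene pointer0 [[353.75875521 262.46418175]] mark36 [[370.52116219 273.26613546]]
```

```bash
python3 - <<'E'
import cv2
s=cv2.imread('pics/scene0.png');t=cv2.imread('pics/top0.png')
a=cv2.resize(s[150:270,100:250],None,fx=5,fy=5,interpolation=cv2.INTER_CUBIC)
b=cv2.resize(t[165:300,300:450],None,fx=4,fy=4,interpolation=cv2.INTER_CUBIC)
cv2.imwrite('pics/zs2.png',cv2.convertScaleAbs(a,alpha=1.6));cv2.imwrite('pics/zt2.png',cv2.convertScaleAbs(b,alpha=1.8))
E
```

```text
(no output)
```

View pics/zs2.png

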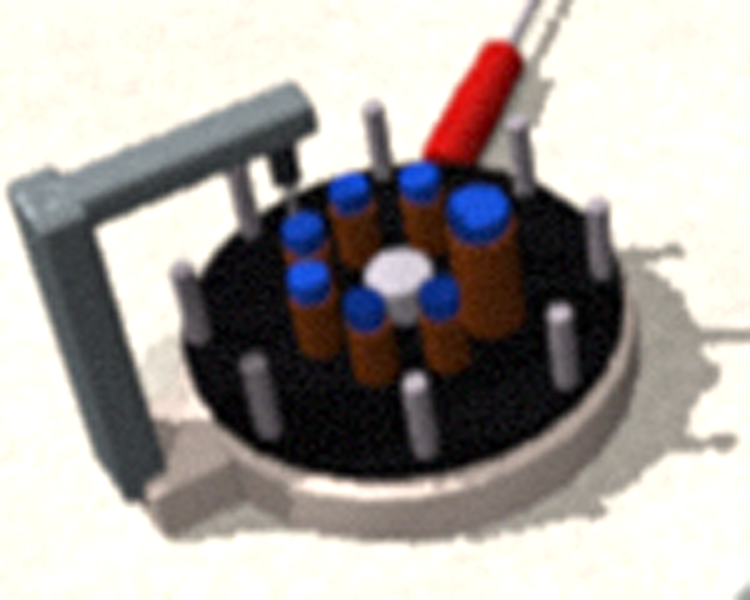

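View pics/zt2.png

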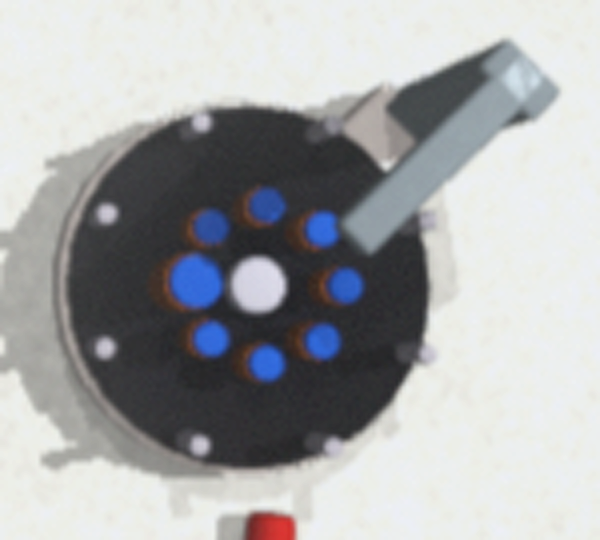

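```bash
python3 - <<'E'
from fit import *
tpn=np.array([(107,213),(202,122),(333,125),(429,221),(428,354),(333,446),(201,446),(105,347)])/4+[300,165]
spn=np.array([(374,105),(518,125),(598,207),(560,311),(414,380),(255,360),(183,270)])/5+[100,150]
def pins(p): return T([p[0],p[1],p[2]],[(84*np.cos(k*np.pi/4),84*np.sin(k*np.pi/4),82) for k in range(8)])
def res(p):
    P=pins(p);r=[]
    for n,o in(("top",tpn),("scene",spn)):
        q=proj(n,P); r.append(np.array([a-q[np.argmin(((q-a)**2).sum(1))] for a in o]))
    return np.concatenate(r)
s=min((least_squares(lambda p:res(p).ravel(),[535,-198,j]) for j in np.arange(0,.8,.1)),key=lambda s:s.cost)
p=s.x;print(p,s.cost,np.round(res(p),1).tolist())
po=np.array([522,80])/4+[300,165]; ps=np.array([45,195])/5+[100,150]
tv=np.array([195,281])/4+[300,165]; tvs=np.array([479,205])/5+[100,150]
for nm,n,uv,z in(('post','top',po,170),('post','scene',ps,170),('tall','top',tv,104),('tall','scene',tvs,104)):
    d=at_z(n,uv,z)[:2]-p[:2];print(nm,n,np.hypot(*d),np.arctan2(d[1],d[0]))
E
```

```text
[ 5.38986024e+02 -2.02206350e+02  3.84933777e-01] 8.111351031095806 [[0.5, 0.6], [0.3, 0.7], [-0.1, 0.6], [0.6, 0.5], [0.4, 0.2], [0.5, -0.2], [1.1, 0.6], [0.6, 0.5], [0.9, 0.8], [0.6, 1.8], [0.6, 1.7], [0.3, 0.8], [-0.1, 0.6], [0.6, 0.3], [0.7, 1.1]]
post top 125.84415595547051 -0.8109220963778585
post scene 126.36814968912674 -0.7869440539088691
tall top 37.94915760105108 1.5931256644571719
tall scene 39.95572520359746 1.5080066945824382
```

The geometry holds up: the post measures 126 mm from the axis, and the tall vial is at +2.36 rad, three stations past the needle. The drive needs about +5.2 rad. First I square the tool, shut the fingers, and travel high over the gap at world angle π.

```bash
python3 -m crank '[{"spin":0.124},{"spin":0.124},{"x":2.5,"y":-3.5},{"x":2.5,"y":-3.5},{"x":2.5,"y":-3.5}]' 0; python3 -m crank '[{"x":2.5,"y":-3.5},{"x":2.5,"y":-3.5},{"x":2.5,"y":-3.5},{"x":2.5,"y":-3.5},{"x":2.5,"y":-3.5}]' 0
```

```text
invalid input at $[0]: expected keys x, y, z, spin
invalid input at $[0]: expected keys x, y, z, spin
```

All four keys are required in every row.

```bash
python3 -m crank '[{"x":0,"y":0,"z":0,"spin":0.124},{"x":0,"y":0,"z":0,"spin":0.124},{"x":2.5,"y":-3.5,"z":0,"spin":0},{"x":2.5,"y":-3.5,"z":0,"spin":0},{"x":2.5,"y":-3.5,"z":0,"spin":0}]' 0; python3 -m crank '[{"x":2.5,"y":-3.5,"z":0,"spin":0},{"x":2.5,"y":-3.5,"z":0,"spin":0},{"x":2.5,"y":-3.5,"z":0,"spin":0},{"x":2.5,"y":-3.5,"z":0,"spin":0},{"x":2.5,"y":-3.5,"z":0,"spin":0}]' 0
```

```text
clock: 2.7
eef_pos: [235.1, -524.0, 231.3]
tool_rot: [3.142, -0.0, -0.001]
force: [0.5, -1.5, -0.7]
width: 12.3
clock: 3.2
eef_pos: [360.5, -348.8, 231.6]
tool_rot: [3.141, -0.001, -0.0]
force: [0.7, -0.1, 0.4]
width: -0.0
```

```bash
python3 -m crank '[{"x":2.25,"y":-3.65,"z":0,"spin":0},{"x":2.25,"y":-3.65,"z":0,"spin":0},{"x":2.25,"y":-3.65,"z":0,"spin":0},{"x":2.25,"y":-3.65,"z":0,"spin":0},{"x":0,"y":0,"z":4,"spin":0}]' 0; python3 -m crank '[{"x":0,"y":0,"z":4,"spin":0},{"x":0,"y":0,"z":2,"spin":0},{"x":0,"y":0,"z":0,"spin":0}]' 0
python3 - <<'E'
from h import *
for n in("scene","top"):
    im=vision.get_image(n); cv2.imwrite(f"pics/{n}1.png",im)
    
s=cv2.imread('pics/scene1.png')[120:300,80:280]; t=cv2.imread('pics/top1.png')[150:330,270:470]
cv2.imwrite('pics/p1.png',cv2.convertScaleAbs(cv2.resize(np.hstack([s,t]),None,fx=2,fy=2),alpha=1.6))
E
```

```text
clock: 3.7
eef_pos: [457.5, -199.2, 194.8]
tool_rot: [3.141, -0.013, 0.01]
force: [1.5, -1.1, -0.4]
width: 0.2
clock: 4.0
eef_pos: [447.8, -203.3, 129.0]
tool_rot: [-3.14, 0.005, 0.0]
force: [-0.2, -0.3, -0.4]
width: 0.4
```

View pics/p1.png

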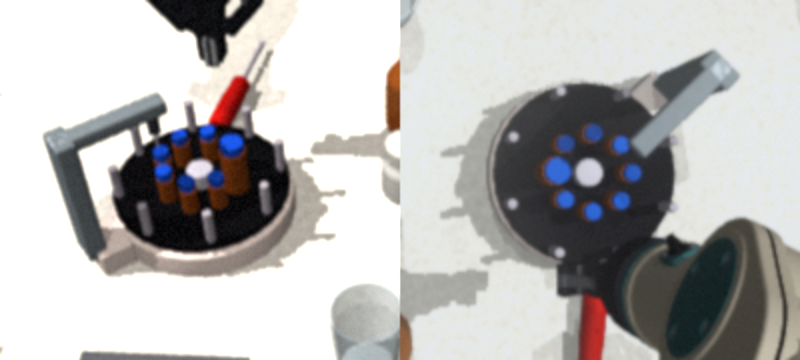

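The fingers stand over the gap on the robot's side of the carousel, just beyond the pin at crop (560,252). I go down to about z = 57.

```bash
python3 -m crank '[{"x":0,"y":0,"z":2.5,"spin":0},{"x":0,"y":0,"z":2.5,"spin":0},{"x":0,"y":0,"z":2.2,"spin":0},{"x":0,"y":0,"z":0,"spin":0}]' 0
python3 - <<'E'
from h import *
c=np.array([538.5,-202]);r=89
a=np.arange(3.134,0.7,-.13);P=c+r*np.c_[np.cos(a),np.sin(a)]
D=np.diff(P,axis=0)/10
for i,d in enumerate(D): print(round(a[i+1],2),P[i+1].round(1),round(d[0],2),round(-d[1],2))
E
```

```text
clock: 4.5
eef_pos: [449.2, -204.2, 58.9]
tool_rot: [-3.141, 0.001, -0.0]
force: [-0.2, 0.8, 0.8]
width: 0.3
3.0 [ 450.3 -189.8] 0.08 -1.15
2.87 [ 452.7 -178.5] 0.23 -1.13
2.74 [ 456.4 -167.5] 0.38 -1.09
2.61 [ 461.6 -157.2] 0.52 -1.03
2.48 [ 468.1 -147.6] 0.65 -0.96
2.35 [ 475.7 -138.9] 0.76 -0.87
2.22 [ 484.4 -131.3] 0.87 -0.76
2.09 [ 494.  -124.9] 0.96 -0.64
1.96 [ 504.4 -119.8] 1.04 -0.51
1.83 [ 515.3 -116.1] 1.09 -0.37
1.7 [ 526.7 -113.8] 1.13 -0.23
1.57 [ 538.2 -113. ] 1.15 -0.08
1.44 [ 549.8 -113.7] 1.15 0.07
1.31 [ 561.1 -115.9] 1.13 0.22
1.18 [ 572.1 -119.6] 1.1 0.37
1.05 [ 582.5 -124.6] 1.04 0.5
0.92 [ 592.1 -131. ] 0.97 0.64
0.79 [ 600.9 -138.5] 0.88 0.76
```

```bash
python3 -m crank '[{"x":0.08,"y":-1.15,"z":0,"spin":0},{"x":0.23,"y":-1.13,"z":0,"spin":0},{"x":0.38,"y":-1.09,"z":0,"spin":0},{"x":0.52,"y":-1.03,"z":0,"spin":0},{"x":0.65,"y":-0.96,"z":0,"spin":0}]' 0
python3 -m crank '[{"x":0.76,"y":-0.87,"z":0,"spin":0},{"x":0.87,"y":-0.76,"z":0,"spin":0},{"x":0.96,"y":-0.64,"z":0,"spin":0},{"x":1.04,"y":-0.51,"z":0,"spin":0},{"x":1.09,"y":-0.37,"z":0,"spin":0}]' 0
python3 - <<'E'
from h import *
for n in("scene","top"):
    im=vision.get_image(n); cv2.imwrite(f"pics/{n}2.png",im)
s=cv2.imread('pics/scene2.png')[120:300,80:280]; t=cv2.imread('pics/top2.png')[150:330,270:470]
cv2.imwrite('pics/p2.png',cv2.convertScaleAbs(cv2.resize(np.hstack([s,t]),None,fx=2,fy=2),alpha=1.6))
E
```

```text
clock: 5.0
eef_pos: [469.6, -149.7, 60.1]
tool_rot: [3.141, -0.002, 0.0]
force: [-0.3, -1.1, -0.2]
width: -0.1
clock: 5.5
eef_pos: [515.1, -119.2, 59.0]
tool_rot: [3.141, 0.002, -0.001]
force: [-2.5, -1.1, 0.2]
width: -0.2
```

View pics/p2.png

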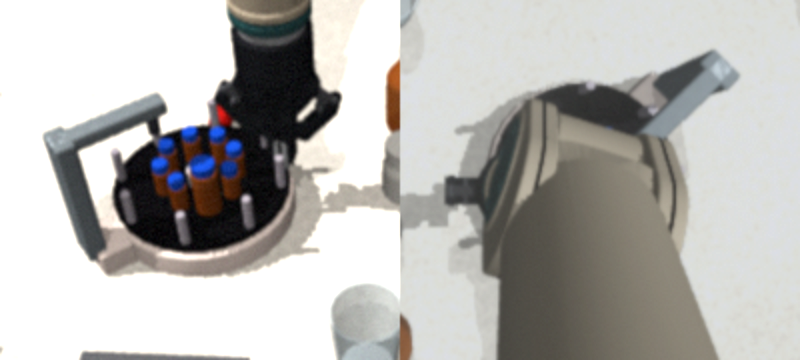

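The tall vial has moved clockwise to crop (203,170), and the pin stays ahead of the finger. I continue, more slowly towards the end.

```bash
python3 -m crank '[{"x":1.13,"y":-0.23,"z":0,"spin":0},{"x":1.15,"y":-0.08,"z":0,"spin":0},{"x":1.15,"y":0.07,"z":0,"spin":0},{"x":1.13,"y":0.22,"z":0,"spin":0},{"x":0.8,"y":0.27,"z":0,"spin":0}]' 0
python3 - <<'E'
from h import *
for n in("scene","top"):
    im=vision.get_image(n); cv2.imwrite(f"pics/{n}3.png",im)
s=cv2.imread('pics/scene3.png')[120:300,80:280]; t=cv2.imread('pics/top3.png')[150:330,270:470]
cv2.imwrite('pics/p3.png',cv2.convertScaleAbs(cv2.resize(np.hstack([s,t]),None,fx=2,fy=2),alpha=1.6))
E
```

```text
clock: 6.1
eef_pos: [569.5, -121.2, 59.2]
tool_rot: [-3.141, 0.001, -0.0]
force: [-2.6, 0.6, -0.1]
width: 0.0
```

View pics/p3.png

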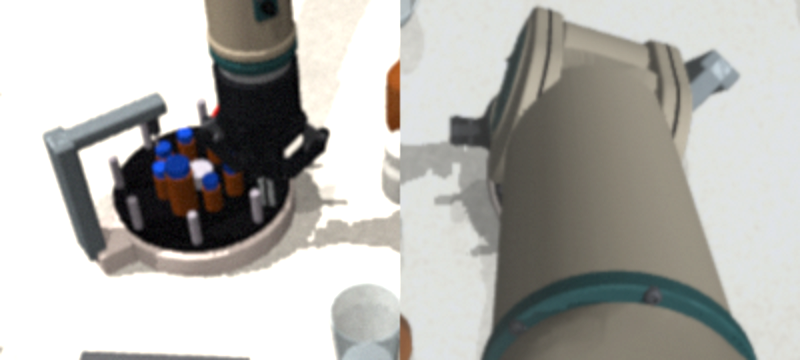

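The tall vial is at crop (177,165), not yet over the last hump. I creep on.

```bash
python3 -m crank '[{"x":0.7,"y":0.3,"z":0,"spin":0},{"x":0.7,"y":0.35,"z":0,"spin":0},{"x":0.7,"y":0.4,"z":0,"spin":0},{"x":0,"y":0,"z":0,"spin":0},{"x":0,"y":0,"z":0,"spin":0}]' 0
python3 - <<'E'
from h import *
for n in("scene","top"):
    im=vision.get_image(n); cv2.imwrite(f"pics/{n}4.png",im)
s=cv2.imread('pics/scene4.png')[120:300,80:280]; t=cv2.imread('pics/top4.png')[150:330,270:470]
cv2.imwrite('pics/p4.png',cv2.convertScaleAbs(cv2.resize(np.hstack([s,t]),None,fx=2,fy=2),alpha=1.6))
E
```

```text
clock: 6.7
eef_pos: [592.0, -132.7, 59.7]
tool_rot: [3.141, -0.004, -0.001]
force: [1.1, -0.6, 0.3]
width: 0.1
```

View pics/p4.png

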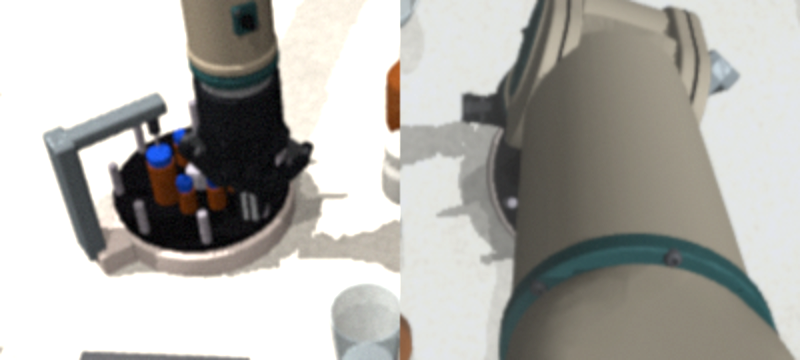

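The tall vial, at crop (160,150), has dropped under the needle and the finger is unloaded. I lift, go over to the drive and then check it. The lift goes first.

```bash
python3 -m crank '[{"x":0,"y":0,"z":-3,"spin":0},{"x":0,"y":0,"z":-3,"spin":0},{"x":0,"y":0,"z":-4,"spin":0},{"x":0,"y":0,"z":-4,"spin":0},{"x":0,"y":0,"z":-2,"spin":0}]' 0
python3 - <<'E'
from h import *
c=np.array([537.2,208.]);A=[-1.368,0.203,1.773,3.344]
print('gap angles',[round(a+.785,2) for a in A]); 
for a in A:
    print(round(a+.785,2),(c+47*np.array([np.cos(a+.785),np.sin(a+.785)])).round(1))
E
```

```text
clock: 7.3
eef_pos: [591.7, -132.0, 223.3]
tool_rot: [3.141, -0.006, 0.0]
force: [1.0, 0.6, 0.9]
width: -0.0
gap angles [-0.58, 0.99, 2.56, 4.13]
-0.58 [576.4 182.1]
0.99 [563.1 247.2]
2.56 [498.  233.9]
4.13 [511.3 168.8]
```

```bash
python3 -m crank '[{"x":-0.2,"y":-4,"z":0,"spin":0},{"x":-0.2,"y":-4.5,"z":0,"spin":0},{"x":-0.2,"y":-4.5,"z":0,"spin":0},{"x":-0.2,"y":-4.5,"z":0,"spin":0},{"x":-0.2,"y":-4.5,"z":0,"spin":0}]' 0
python3 -m crank '[{"x":-0.2,"y":-4.5,"z":0,"spin":0},{"x":-0.3,"y":-4.0,"z":0,"spin":0},{"x":0,"y":-0.9,"z":4,"spin":0},{"x":0,"y":0,"z":4,"spin":0},{"x":0,"y":0,"z":2.5,"spin":0}]' 0
python3 - <<'E'
from h import *
for n in("scene","top"):
    im=vision.get_image(n); cv2.imwrite(f"pics/{n}5.png",im)
s=cv2.imread('pics/scene5.png')[150:300,80:240]; t=cv2.imread('pics/scene5.png')[150:300,290:450]
cv2.imwrite('pics/p5.png',cv2.convertScaleAbs(cv2.resize(np.hstack([s,t]),None,fx=2.5,fy=2.5),alpha=1.6))
cv2.imwrite('pics/p5t.png',cv2.convertScaleAbs(cv2.imread('pics/top5.png'),alpha=1.6))
E
```

```text
clock: 7.8
eef_pos: [579.5, 90.2, 219.6]
tool_rot: [-3.141, -0.001, 0.0]
force: [1.1, 0.4, -1.0]
width: -0.2
clock: 8.3
eef_pos: [573.1, 183.1, 111.9]
tool_rot: [3.141, 0.003, 0.002]
force: [0.2, -0.5, 0.1]
width: 0.0
```

View pics/p5.png

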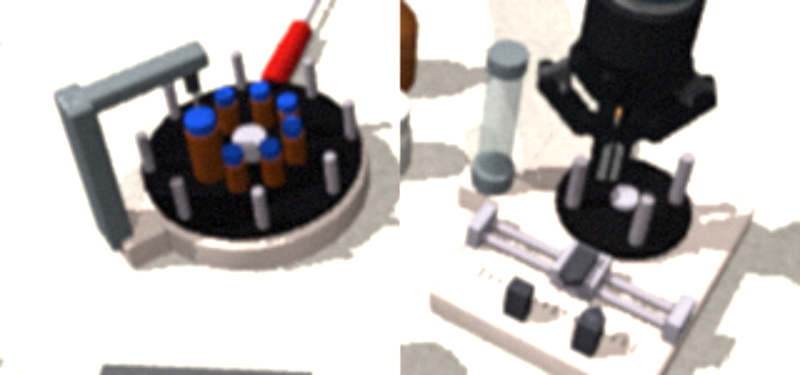

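View pics/p5t.png

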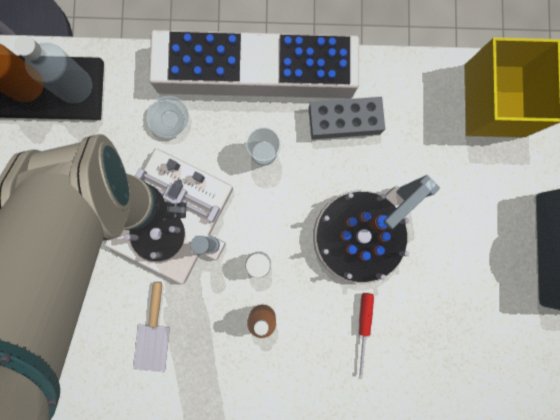

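The sampler looks right, with the vial at the needle. The fingers stand in the wheel gap between pins, so I go down to z ≈ 70, above the rails, and orbit anticlockwise.

```bash
python3 -m crank '[{"x":0,"y":0,"z":2.2,"spin":0},{"x":0,"y":0,"z":2,"spin":0},{"x":0,"y":0,"z":0,"spin":0}]' 0
python3 - <<'E'
from h import *
c=np.array([537.2,208]);r=47
a=np.arange(-.58,3.5,.2);P=c+r*np.c_[np.cos(a),np.sin(a)]
D=np.diff(P,axis=0)/10
for i,d in enumerate(D): print(round(a[i+1],2),P[i+1].round(1),'{"x":%.2f,"y":%.2f,"z":0,"spin":0}'%(d[0],-d[1]))
E
```

```text
clock: 8.7
eef_pos: [574.1, 181.8, 71.7]
tool_rot: [3.141, 0.002, -0.0]
force: [-0.5, 0.5, -0.1]
width: 0.2
-0.38 [580.8 190.6] {"x":0.43,"y":-0.83,"z":0,"spin":0}
-0.18 [583.4 199.6] {"x":0.26,"y":-0.90,"z":0,"spin":0}
0.02 [584.2 208.9] {"x":0.07,"y":-0.94,"z":0,"spin":0}
0.22 [583.1 218.3] {"x":-0.11,"y":-0.93,"z":0,"spin":0}
0.42 [580.1 227.2] {"x":-0.30,"y":-0.89,"z":0,"spin":0}
0.62 [575.5 235.3] {"x":-0.47,"y":-0.81,"z":0,"spin":0}
0.82 [569.3 242.4] {"x":-0.62,"y":-0.71,"z":0,"spin":0}
1.02 [561.8 248. ] {"x":-0.75,"y":-0.57,"z":0,"spin":0}
1.22 [553.4 252.1] {"x":-0.84,"y":-0.41,"z":0,"spin":0}
1.42 [544.3 254.5] {"x":-0.91,"y":-0.23,"z":0,"spin":0}
1.62 [534.9 254.9] {"x":-0.94,"y":-0.05,"z":0,"spin":0}
1.82 [525.6 253.5] {"x":-0.93,"y":0.14,"z":0,"spin":0}
2.02 [516.8 250.3] {"x":-0.88,"y":0.32,"z":0,"spin":0}
2.22 [508.8 245.4] {"x":-0.80,"y":0.49,"z":0,"spin":0}
2.42 [501.9 239. ] {"x":-0.69,"y":0.64,"z":0,"spin":0}
2.62 [496.4 231.4] {"x":-0.55,"y":0.76,"z":0,"spin":0}
2.82 [492.6 222.9] {"x":-0.38,"y":0.86,"z":0,"spin":0}
3.02 [490.5 213.7] {"x":-0.21,"y":0.92,"z":0,"spin":0}
3.22 [490.3 204.3] {"x":-0.02,"y":0.94,"z":0,"spin":0}
3.42 [492.  195.1] {"x":0.17,"y":0.92,"z":0,"spin":0}
```

```bash
python3 -m crank '[{"x":0.6,"y":-0.83,"z":0,"spin":0},{"x":0.26,"y":-0.90,"z":0,"spin":0},{"x":0.07,"y":-0.94,"z":0,"spin":0},{"x":-0.11,"y":-0.93,"z":0,"spin":0},{"x":-0.30,"y":-0.89,"z":0,"spin":0}]' 0
python3 -m crank '[{"x":-0.47,"y":-0.81,"z":0,"spin":0},{"x":-0.62,"y":-0.71,"z":0,"spin":0},{"x":-0.75,"y":-0.57,"z":0,"spin":0},{"x":-0.84,"y":-0.41,"z":0,"spin":0},{"x":-0.91,"y":-0.23,"z":0,"spin":0}]' 0
python3 - <<'E'
from h import *
for n in("scene","top"):
    im=vision.get_image(n); cv2.imwrite(f"pics/{n}6.png",im)
t=cv2.imread('pics/scene6.png')[150:300,290:450]
cv2.imwrite('pics/p6.png',cv2.convertScaleAbs(cv2.resize(t,None,fx=4,fy=4),alpha=1.6))
E
```

```text
clock: 9.2
eef_pos: [580.6, 227.3, 72.9]
tool_rot: [3.141, -0.001, -0.0]
force: [-0.2, -3.8, 0.4]
width: 0.1
clock: 9.7
eef_pos: [544.0, 254.5, 72.5]
tool_rot: [-3.141, -0.001, 0.0]
force: [3.0, -1.8, 0.5]
width: 0.1
```

View pics/p6.png

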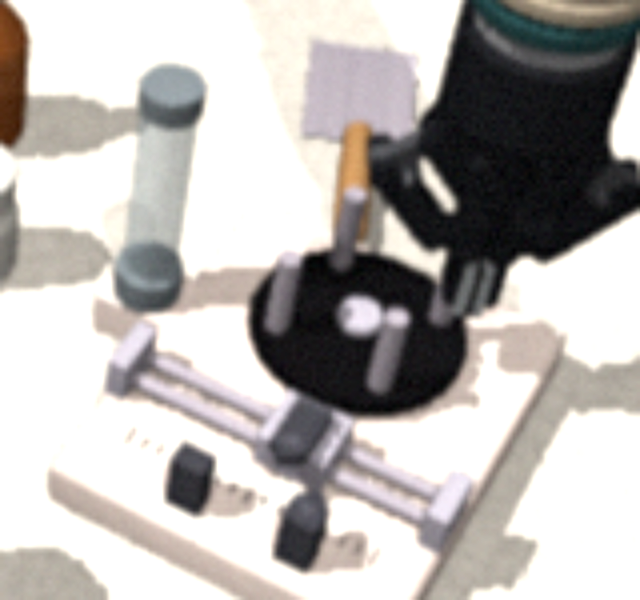

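The wheel turns and the carriage pointer, at (285,455), has moved towards the mark at (305,500). I continue the orbit.

```bash
python3 -m crank '[{"x":-0.94,"y":-0.05,"z":0,"spin":0},{"x":-0.93,"y":0.14,"z":0,"spin":0},{"x":-0.88,"y":0.32,"z":0,"spin":0},{"x":-0.80,"y":0.49,"z":0,"spin":0},{"x":-0.69,"y":0.64,"z":0,"spin":0}]' 0
python3 -m crank '[{"x":-0.55,"y":0.76,"z":0,"spin":0},{"x":-0.38,"y":0.86,"z":0,"spin":0},{"x":-0.21,"y":0.92,"z":0,"spin":0},{"x":-0.02,"y":0.94,"z":0,"spin":0},{"x":0.1,"y":0.5,"z":0,"spin":0}]' 0
python3 - <<'E'
from h import *
for n in("scene","top"):
    im=vision.get_image(n); cv2.imwrite(f"pics/{n}7.png",im)
t=cv2.imread('pics/scene7.png')[180:300,290:450];q=cv2.imread('pics/top7.png')[140:260,90:250]
cv2.imwrite('pics/p7.png',cv2.convertScaleAbs(cv2.resize(np.hstack([t,q]),None,fx=2.5,fy=2.5),alpha=1.6))
cv2.imwrite('pics/p7z.png',cv2.convertScaleAbs(cv2.resize(np.hstack([t[55:115,30:100],q[0:60,30:100]]),None,fx=5.7,fy=5.7,interpolation=cv2.INTER_CUBIC),alpha=1.8))
E
```

```text
clock: 10.3
eef_pos: [505.5, 237.7, 73.1]
tool_rot: [-3.141, -0.008, -0.002]
force: [6.0, 0.1, 0.2]
width: 0.1
clock: 10.8
eef_pos: [489.6, 197.1, 72.0]
tool_rot: [3.14, 0.004, -0.001]
force: [-1.4, 0.7, 0.3]
width: 0.0
```

View pics/p7.png

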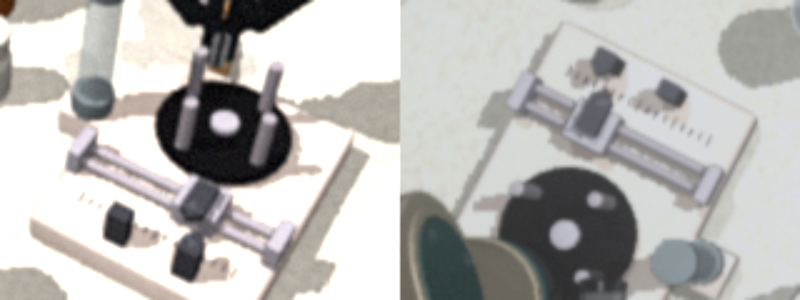

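View pics/p7z.png

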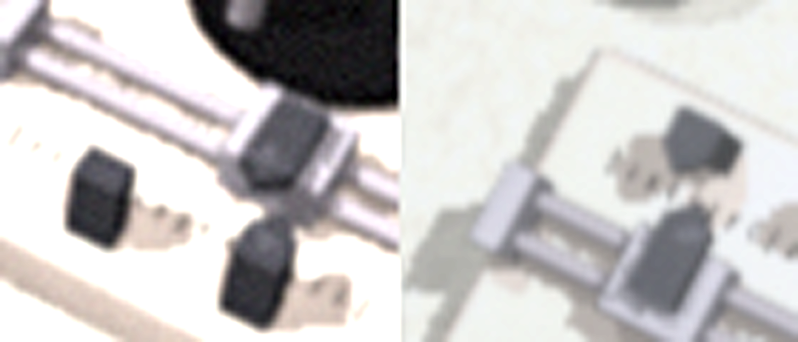

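```bash
python3 - <<'E'
import cv2,numpy as np
t=cv2.imread('pics/scene7.png')[235:290,330:385];q=cv2.imread('pics/top7.png')[145:195,140:190]
g=lambda a,n:cv2.resize(cv2.convertScaleAbs(cv2.resize(a,None,fx=n,fy=n,interpolation=cv2.INTER_CUBIC),alpha=2.5),(580,580))
cv2.imwrite('pics/p7a.png',g(t,10));cv2.imwrite('pics/p7b.png',g(q,10))
E
```

```text
(no output)
```

View pics/p7a.png

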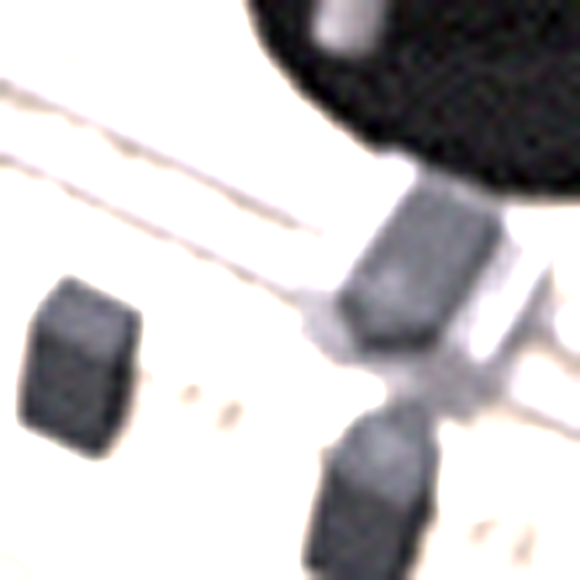

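View pics/p7b.png

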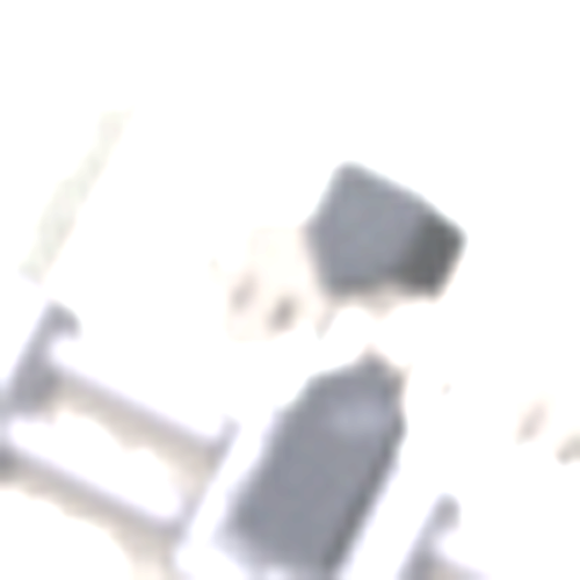

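```bash
python3 - <<'E'
from fit import *
p=[537.2,208.0,-.444]
def inv(P):
    c,s=np.cos(p[2]),np.sin(p[2]);return np.array([[c,s],[-s,c]])@(P[:2]-p[:2])
tb=lambda u,v:(140+u/11.6-.5+.05,145+v/11.6-.5+.05); sa=lambda u,v:(330+u/10.545-.45,235+v/10.545-.45)
for nm,pts,z in(('ptr tip',[(370,352)],62),('ptr sh',[(305,385),(400,425)],62),('mark tip',[(333,296)],63),('mark back',[(348,168),(425,210)],63)):
    print('top',nm,[inv(at_z('top',tb(*q),z)).round(1) for q in pts])
for nm,pts,z in(('ptr tip',[(374,352)],62),('ptr sh',[(345,300),(435,345)],62),('ptr back',[(425,175),(500,220)],62),('mark tip',[(402,402)],63),('mark back',[(330,472),(418,510)],63)):
    print('sc',nm,[inv(at_z('scene',sa(*q),z)).round(1) for q in pts])
vision.get_image('top');vision.get_image('scene')
for c,in(('top',),('scene',)):
  for k,z in(('pointer_tip',62),('mark_tip',60)):
    r=vision.place_of(k,c); 
    for q in r[:2]: print(c,k,q['score'],inv(at_z(c,q['point'],z)).round(1))
E
```

```text
top ptr tip [array([115.9,  22.4])]
top ptr sh [array([106. ,  29.6]), array([107.1,  12.1])]
top mark tip [array([121.6,  32.1])]
top mark back [array([142.2,  40. ]), array([141.6,  25.1])]
sc ptr tip [array([118. ,  22.8])]
sc ptr sh [array([110.4,  13.6]), array([110.7,  31. ])]
sc ptr back [array([76.6, 13. ]), array([78.7, 28.5])]
sc mark tip [array([126. ,  31.8])]
sc mark back [array([146.3,  28. ]), array([145.2,  43.8])]
top pointer_tip 0.83 [118.4  14.7]
top mark_tip 0.4 [123.3  42.2]
scene pointer_tip 0.79 [113.4  26.6]
scene mark_tip 0.6 [119.   34.4]
```

```bash
python3 - <<'E'
from fit import *
for uv in((138.8,215.0),(170,219),):
    P=at_z('top',uv,94)[:2]-[537.2,208];print(np.hypot(*P),np.arctan2(P[1],P[0]))
t=np.array([(192,50),(190,100)])
for uv in((201,54),(272,68),(191,103),(271,118)):
    P=at_z('scene',(290+uv[0]/2.5,180+uv[1]/2.5),94)[:2]-[537.2,208];print(np.hypot(*P),np.arctan2(P[1],P[0]))
E
```

```text
38.14998577448862 0.5795949486518892
45.41348972124527 -0.9740440187420979
36.57591040715572 -2.406919088625506
36.28660074264521 2.1333298708970405
43.11035245159718 -0.8490522959777056
44.7907406370635 0.6585611055048812
```

The pointer stands at y ≈ 22 and the mark at ≈ 33 in the drive frame, so about 11 mm (roughly 2.3 rad) is left. Pins are now at about −0.93 + k·1.571, so I re-enter in the gap at −0.15.

```bash
python3 -m crank '[{"x":0,"y":-0.4,"z":0,"spin":0},{"x":0,"y":0,"z":-2.5,"spin":0},{"x":0,"y":0,"z":-2.5,"spin":0},{"x":3,"y":0,"z":0,"spin":0},{"x":3,"y":0,"z":0,"spin":0}]' 0
python3 -m crank '[{"x":3.2,"y":0,"z":0,"spin":0},{"x":0,"y":0,"z":0,"spin":0}]' 0
```

```text
clock: 11.7
eef_pos: [553.0, 204.4, 123.9]
tool_rot: [-3.14, -0.003, 0.002]
force: [0.2, -0.9, -0.0]
width: -0.2
clock: 11.9
eef_pos: [589.0, 202.9, 123.0]
tool_rot: [-3.141, -0.008, -0.002]
force: [-0.4, -0.1, -0.2]
width: 0.4
```

```bash
python3 -m crank '[{"x":0,"y":0.2,"z":0,"spin":0},{"x":0,"y":0,"z":2.5,"spin":0},{"x":0,"y":0,"z":2.6,"spin":0},{"x":0,"y":0,"z":0,"spin":0}]' 0
python3 - <<'E'
from h import *
x=ctrl.read_state()['eef_pos'];print(x)
c=np.array([537.2,208]);r=47.5
a=np.arange(-.15,2.6,.2);P=c+r*np.c_[np.cos(a),np.sin(a)]
D=np.diff(P,axis=0)/10
for i,d in enumerate(D): print(round(a[i],2),P[i].round(1),'{"x":%.2f,"y":%.2f,"z":0,"spin":0}'%(d[0],-d[1]))
E
```

```text
clock: 12.3
eef_pos: [579.4, 200.5, 68.4]
tool_rot: [3.14, 0.007, 0.001]
force: [-1.0, -0.0, -0.4]
width: -0.1
[579.406322   200.49614072  68.40758302]
-0.15 [584.2 200.9] {"x":0.05,"y":-0.95,"z":0,"spin":0}
0.05 [584.6 210.4] {"x":-0.14,"y":-0.94,"z":0,"spin":0}
0.25 [583.2 219.8] {"x":-0.33,"y":-0.89,"z":0,"spin":0}
0.45 [580.  228.7] {"x":-0.50,"y":-0.81,"z":0,"spin":0}
0.65 [575.  236.7] {"x":-0.65,"y":-0.69,"z":0,"spin":0}
0.85 [568.5 243.7] {"x":-0.77,"y":-0.55,"z":0,"spin":0}
1.05 [560.8 249.2] {"x":-0.87,"y":-0.39,"z":0,"spin":0}
1.25 [552.2 253.1] {"x":-0.93,"y":-0.21,"z":0,"spin":0}
1.45 [542.9 255.2] {"x":-0.95,"y":-0.02,"z":0,"spin":0}
1.65 [533.4 255.4] {"x":-0.93,"y":0.17,"z":0,"spin":0}
1.85 [524.1 253.7] {"x":-0.88,"y":0.35,"z":0,"spin":0}
2.05 [515.3 250.1] {"x":-0.79,"y":0.52,"z":0,"spin":0}
2.25 [507.4 245. ] {"x":-0.67,"y":0.67,"z":0,"spin":0}
```

```bash
python3 -m crank '[{"x":0.2,"y":-0.95,"z":0,"spin":0},{"x":-0.14,"y":-0.94,"z":0,"spin":0},{"x":-0.33,"y":-0.89,"z":0,"spin":0},{"x":-0.50,"y":-0.81,"z":0,"spin":0},{"x":-0.65,"y":-0.69,"z":0,"spin":0}]' 0
python3 -m crank '[{"x":-0.77,"y":-0.55,"z":0,"spin":0},{"x":-0.87,"y":-0.39,"z":0,"spin":0},{"x":-0.93,"y":-0.21,"z":0,"spin":0},{"x":-0.95,"y":-0.02,"z":0,"spin":0},{"x":-0.93,"y":0.17,"z":0,"spin":0}]' 0
cat > look.py <<'E'
import sys
from h import *
i=sys.argv[1]
for n in("scene","top"): cv2.imwrite(f"pics/{n}{i}.png",vision.get_image(n))
t=cv2.imread(f'pics/scene{i}.png')[235:290,330:385];q=cv2.imread(f'pics/top{i}.png')[145:195,140:190]
g=lambda a,n:cv2.resize(cv2.convertScaleAbs(cv2.resize(a,None,fx=n,fy=n,interpolation=cv2.INTER_CUBIC),alpha=2.2),(400,400))
cv2.imwrite(f'pics/z{i}.png',np.hstack([g(t,8),g(q,8)]))
E
python3 look.py 8
```

```text
clock: 12.8
eef_pos: [569.7, 244.8, 72.1]
tool_rot: [-3.141, -0.002, 0.0]
force: [1.7, -1.6, 0.6]
width: 0.3
clock: 13.3
eef_pos: [523.8, 254.5, 71.4]
tool_rot: [-3.14, -0.0, 0.0]
force: [6.9, -0.7, -0.7]
width: -0.1
```

View pics/z8.png

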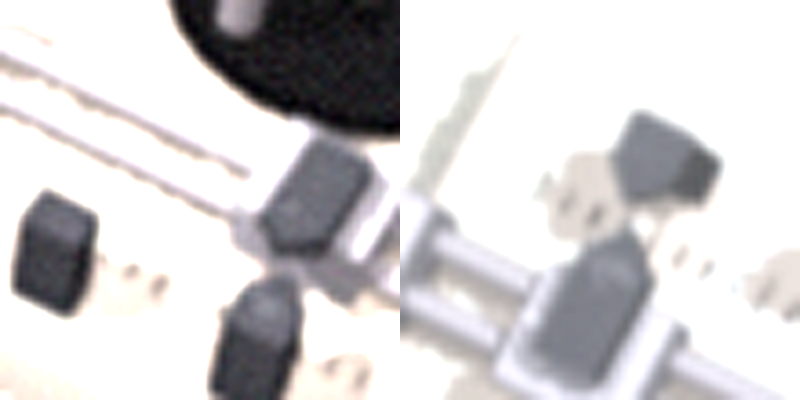

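Top view: the pointer tip at (630,232) is about 3.5 mm short of the mark tip at (628,203) along the rails. I nudge on by about 0.4 rad.

```bash
python3 -m crank '[{"x":-0.44,"y":0.17,"z":0,"spin":0},{"x":-0.42,"y":0.2,"z":0,"spin":0},{"x":-0.40,"y":0.24,"z":0,"spin":0},{"x":-0.38,"y":0.27,"z":0,"spin":0},{"x":0,"y":0,"z":0,"spin":0}]' 0
python3 look.py 9; sed -i 's/(400,400)/(600,600)/; s/np.hstack.*$/g(t,12)); cv2.imwrite(f"pics\/y{i}.png",g(q,12))/' look.py; cat look.py | tail -2; python3 look.py 10
```

```text
clock: 13.9
eef_pos: [508.6, 243.9, 71.5]
tool_rot: [3.141, -0.001, -0.002]
force: [1.2, 0.4, -0.1]
width: 0.4
g=lambda a,n:cv2.resize(cv2.convertScaleAbs(cv2.resize(a,None,fx=n,fy=n,interpolation=cv2.INTER_CUBIC),alpha=2.2),(600,600))
cv2.imwrite(f'pics/z{i}.png',g(t,12)); cv2.imwrite(f"pics/y{i}.png",g(q,12))
```

View pics/z10.png

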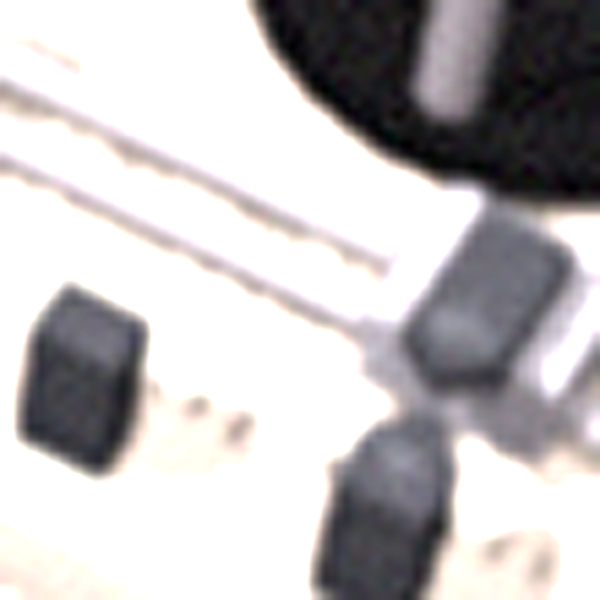

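View pics/y10.png

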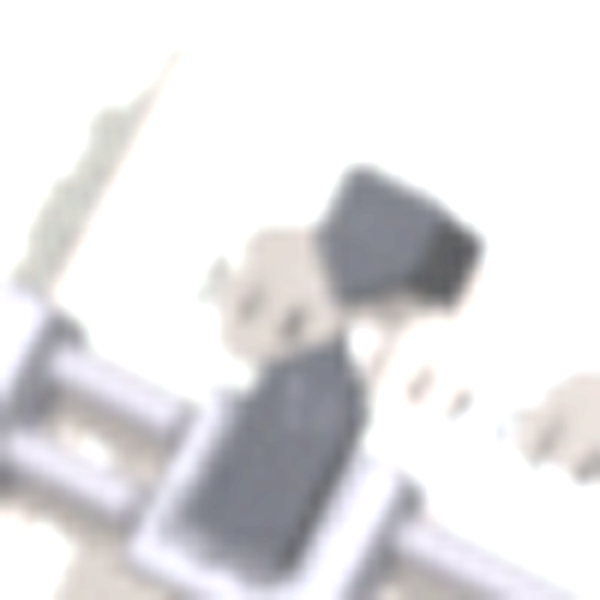

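```bash
cat > meas.py <<'E'
import sys
from fit import *
from scipy.optimize import minimize
p=[537.2,208.0,-.444]
mk=[(122,0),(131,9),(145,9),(145,-9),(131,-9)]; pt=[(118,0),(109,9),(77,9),(77,-9),(109,-9)]
S=8
def render(n,poly,zs,dx,y,roi):
    u0,v0,w,h=roi
    P=np.concatenate([proj(n,T(p,[(a+dx,b+y,z) for a,b in poly])) for z in zs])
    hull=cv2.convexHull(((P-[u0,v0]+.5)*S).astype(np.float32)).reshape(-1,2)
    m=np.zeros((h*S,w*S),np.uint8);cv2.fillPoly(m,[np.round(hull*16).astype(np.int32)],255,shift=4)
    return cv2.GaussianBlur(cv2.resize(m,(w,h),interpolation=cv2.INTER_AREA).astype(float)/255,(0,0),.6)
def fit(n,im,poly,zs,y0,kind):
    P=proj(n,T(p,[(a,b+y0,z) for a,b in poly for z in zs]));lo=np.floor(P.min(0)-5).astype(int);hi=np.ceil(P.max(0)+5).astype(int)
    roi=(lo[0],lo[1],*(hi-lo)); g=cv2.cvtColor(im,cv2.COLOR_BGR2GRAY)[lo[1]:hi[1],lo[0]:hi[0]].astype(float)
    dark=np.clip((kind-g)/ (kind*0.4),0,1)
    f=lambda q:((render(n,poly,zs,q[0],q[1],roi)-dark)**2).sum()
    b=min(((f((a,c)),a,c) for a in np.arange(-8,9,2) for c in np.arange(y0-6,y0+7,2)))
    s=minimize(f,b[1:],method='Nelder-Mead',options=dict(initial_simplex=[b[1:],(b[1]+1.5,b[2]),(b[1],b[2]+1.5)]));return s.x.round(2),round(s.fun,2)
if __name__=='__main__':
    i=sys.argv[1]; y0=float(sys.argv[2])
    for n in('top','scene'):
        im=cv2.imread(f'pics/{n}{i}.png')
        for th in(70,85,100):
            print(n,th,'mark',fit(n,im,mk,(30,63),33,th),'ptr',fit(n,im,pt,(56,62),y0,th))
E
python3 - <<'E'
import cv2
for n in('top','scene'):
    g=cv2.cvtColor(cv2.imread(f'pics/{n}10.png'),cv2.COLOR_BGR2GRAY)
    print(g[158:182:2,150:182:2] if n=='top' else g[250:290:3,355:385:2])
E
python3 meas.py 10 31; python3 meas.py 7 22
```

```text
[[117 133 134 133 133 134 133 134 134 125 113 129 130 122 126 133]
 [130 133 134 134 134 133 134 134 133  91  62  75 108 129 130 123]
 [133 134 134 134 134 133 133 133 124  68  62  61  62  77 126 134]
 [134 134 134 134 132 123 103 103  81  61  62  62  60  49  59 117]
 [134 134 134 132 110 110 101 101  87  60  60  60  58  45  44 112]
 [133 134 134 124 100 100  99 101 100  63  59  56  47  44  61 122]
 [133 134 134 120 107  85  97  92 100  77  76  77  81  78 105 126]
 [134 134 133 134 111  99  99  74 100  84 117  99 118 123 124 126]
 [129 134 134 134 122 102  90  75  64  64 119 110 124 123 125 126]
 [108 118 130 132 123 119  66  66  60  61  92 120 111 118 124 132]
 [102 109 107 113  98  70  59  65  62  61  85 124 109 124  94 130]
 [ 80  87  86 107  90  60  59  65  64  59  89 127 130 131 128 133]]
[[157 166 183 184 178 137  84  23  11   4   4  12  14   9   9]
 [125 142 143 149 169 182 185 163 147 127  52  42  32  33  33]
 [122  92 103 121 138 143 139 145 136  58  50  54  73 123 170]
 [142 148 158 124 110  99 144 132  60  52  51  50  53  41 112]
 [ 94  95 124 141 129 146 123  60  55  56  
[... 3117 characters left out ...]
r>
    b=min(((f((a,c)),a,c) for a in np.arange(-8,9,2) for c in np.arange(y0-6,y0+7,2)))
            ~^^^^^^^
  File "meas.py", line 17, in <lambda>
    f=lambda q:((render(n,poly,zs,q[0],q[1],roi)-dark)**2).sum()
                 ~~~~~~^^^^^^^^^^^^^^^^^^^^^^^^^
  File "meas.py", line 9, in render
    P=np.concatenate([proj(n,T(p,[(a+dx,b+y,z) for a,b in poly])) for z in zs])
                      ~~~~^^^^^^^^^^^^^^^^^^^^^^^^^^^^^^^^^^^^^^^
  File "h.py", line 9, in proj
    f,cx,cy,e,M=cam(n); q=(np.atleast_2d(P)-e)@M
                ~~~^^^
  File "h.py", line 6, in cam
    c=vision.calibration(n); f=210/np.tan(np.radians(c['vfov']/2))
ValueError: time passes only in moves, steps and waits
```

Silhouette fits in both views agree: mark y = 33.9 and pointer y = 31.0, so 2.9 mm (≈ 0.6 rad) is left.

```bash
python3 -m crank '[{"x":-0.52,"y":0.49,"z":0,"spin":0},{"x":-0.44,"y":0.56,"z":0,"spin":0},{"x":-0.35,"y":0.62,"z":0,"spin":0},{"x":-0.22,"y":0.54,"z":0,"spin":0},{"x":0,"y":0,"z":0,"spin":0}]' 0
python3 - <<'E'
s=open('h.py').read()
s=s.replace("def cam(n):\n    c=","import functools\n@functools.lru_cache(None)\ndef cam(n):\n    c=");open('h.py','w').write(s)
E
python3 look.py 11; python3 meas.py 11 33
```

```text
clock: 14.6
eef_pos: [492.1, 221.2, 71.3]
tool_rot: [3.14, 0.002, -0.001]
force: [-0.8, -1.0, 0.6]
width: 0.1
top 70 mark (array([-0.21, 32.89]), np.float64(73.25)) ptr (array([ 0.47, 33.19]), np.float64(82.06))
top 85 mark (array([-1.01, 33.96]), np.float64(49.79)) ptr (array([-0.5 , 33.86]), np.float64(38.54))
top 100 mark (array([-1.24, 33.89]), np.float64(48.7)) ptr (array([-0.94, 33.89]), np.float64(60.69))
scene 70 mark (array([-1.23, 34.03]), np.float64(77.69)) ptr (array([ 1.23, 33.99]), np.float64(153.78))
scene 85 mark (array([-1.67, 34.1 ]), np.float64(73.26)) ptr (array([ 1.78, 34.01]), np.float64(177.07))
scene 100 mark (array([-1.78, 34.04]), np.float64(75.5)) ptr (array([ 2.71, 34.07]), np.float64(227.47))
```

View pics/y11.png

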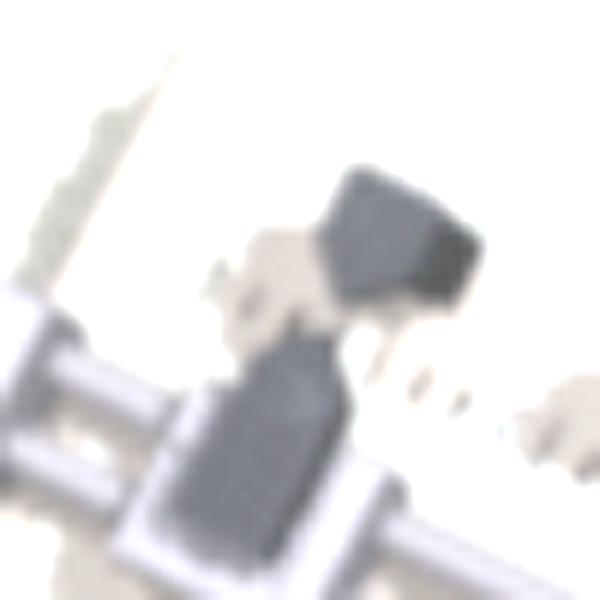

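Fits in both views now put the pointer at 33.9 to 34.0 and the mark at 33.9 to 34.1. A yaw error could bias this, so I back the finger off and check the drive's yaw from the slab edges and the carriage's travel.

```bash
python3 -m crank '[{"x":0,"y":-0.5,"z":0,"spin":0},{"x":0,"y":0,"z":-2.5,"spin":0},{"x":0,"y":0,"z":-4,"spin":0},{"x":0,"y":0,"z":-4,"spin":0},{"x":0,"y":0,"z":-2,"spin":0}]' 0
python3 - <<'E'
from fit import *
import meas
tp=lambda q:np.array(q)/4+[90,140]-.375; sc=lambda q:np.array(q)/5+[290,190]-.4
def yaw(n,a,b,off):
    d=at_z(n,b,30)-at_z(n,a,30);return round((np.arctan2(d[1],d[0])-off+np.pi)%(2*np.pi)-np.pi,3),np.hypot(*d[:2]).round(1)
c=[tp(q) for q in((262,38),(570,190),(372,573),(62,415))]
print(yaw('top',c[1],c[0],np.pi/2),yaw('top',c[2],c[3],np.pi/2),yaw('top',c[3],c[0],0),yaw('top',c[2],c[1],0))
# line fits of slab edges in top0: project predicted edge, search gradient
for n in('top','scene'):
  g=cv2.GaussianBlur(cv2.cvtColor(cv2.imread(f'pics/{n}0.png'),cv2.COLOR_BGR2GRAY),(0,0),.8).astype(np.float32)
  for nm,A,B,off in(('x=155',(155,-80),(155,80),np.pi/2),('y=90',(-60,90),(145,90),0),('y=-90',(60,-90),(145,-90),0),('x=-70',(-70,-60),(-70,80),np.pi/2)):
    out=[]
    for s in np.linspace(0,1,60):
        b=np.array(A)*(1-s)+np.array(B)*s; nrm=np.array([1,0]) if nm[0]=='x' else np.array([0,1]); sg=np.sign(int(nm[2:]))
        offs=np.arange(-8,8.1,.5); W=T(meas.p,[(*(b+sg*nrm*o),30) for o in offs]);uv=proj(n,W).astype(np.float32)
        v=cv2.remap(g,uv[:,:1],uv[:,1:],cv2.INTER_LINEAR).ravel(); gr=np.abs(np.diff(v)); k=gr.argmax()
        if 0<k<len(gr)-1 and gr[k]>4:
            out.append((np.linalg.norm(np.array(A)-B)*s,sg*(offs[k]+.25)))
    out=np.array(out)
    if len(out)>20:
        m=np.median(out[:,1]);out=out[abs(out[:,1]-m)<3]
        k=np.polyfit(out[:,0],out[:,1],1); print(n,nm,len(out),'off',m,'dyaw',round((-k[0] if nm[0]=='x' else k[0]),4))
E
```

```text
clock: 15.2
eef_pos: [494.0, 228.7, 199.4]
tool_rot: [-3.14, -0.003, 0.0]
force: [-0.1, 0.7, 0.2]
width: 0.1
(np.float64(-0.441), np.float64(176.4)) (np.float64(-0.449), np.float64(175.3)) (np.float64(-0.443), np.float64(215.2)) (np.float64(-0.448), np.float64(216.7))
top x=-70 34 off 0.75 dyaw -0.001
scene x=155 54 off 1.75 dyaw -0.0009
scene y=90 47 off -1.25 dyaw -0.0006
scene y=-90 17 off 2.75 dyaw -0.068
```

The yaw is confirmed to about 0.003 rad, which is under 0.2 mm here. Next is the final check of both goals, with the arm at z ≈ 200.

```bash
python3 -m crank '[{"x":0,"y":0,"z":-1,"spin":0},{"x":0,"y":0,"z":0,"spin":0}]' 0; python3 look.py 12; python3 meas.py 12 33|sed -n '2p;5p'
python3 - <<'E'
from fit import *
def blue(n):
    im=cv2.imread(f'pics/{n}12.png').astype(int);m=((im[...,0]-im[...,2]>50)&(im[...,0]-im[...,1]>25)).astype(np.uint8)
    k,l,s,c=cv2.connectedComponentsWithStats(m)
    return [(s[i,4],c[i]) for i in range(1,k) if s[i,4]>15]
ax=np.array([538.99,-202.2]);ya=-.80
N=proj('top',[(0,0,0)])
for n in('top','scene'):
    B=[b for b in blue(n) if np.hypot(*(at_z(n,b[1],90)[:2]-ax))<55]
    for a,c in sorted(B,key=lambda b:-b[0]):
        d=at_z(n,c,104 if a==max(q[0] for q in B) else 82)[:2]-ax
        print(n,a,c.round(1),'r',np.hypot(*d).round(1),'ang',round(np.arctan2(d[1],d[0]),3))
s=cv2.imread('pics/scene12.png')[150:270,100:250];t=cv2.imread('pics/top12.png')[165:285,300:450]
cv2.imwrite('pics/p12.png',cv2.convertScaleAbs(cv2.resize(np.hstack([s,t]),None,fx=2.66,fy=2.66,interpolation=cv2.INTER_CUBIC),alpha=1.6))
H=dict(bottle_mid=57,jar_mid=35,beaker_mid=42,rack_mid=20,dish_mid=10,spatula_grip=8,screwdriver_grip=12,needle_tip=114,tall_vial=104)
for k,z in H.items():
    for c in('top','scene'):
        r=vision.place_of(k,c)
        if r: print(k,c,at_z(c,r[0]['point'],z)[:2].round(0),round(r[0]['score'],2))
E
```

```text
clock: 15.4
eef_pos: [493.3, 228.3, 207.1]
tool_rot: [-3.141, -0.002, 0.0]
force: [-0.2, 0.6, -0.5]
width: 0.3
top 85 mark (array([-1.15, 33.94]), np.float64(49.03)) ptr (array([-0.5 , 33.86]), np.float64(38.44))
scene 85 mark (array([-1.67, 34.1 ]), np.float64(72.85)) ptr (array([ 1.96, 34.04]), np.float64(180.34))
top 86 [381.9 221.3] r 35.8 ang -0.74
top 54 [352.4 249.2] r 37.8 ang 2.358
top 54 [366.4 255.4] r 38.0 ang -3.139
top 52 [380.3 250.1] r 38.5 ang -2.369
top 51 [386.2 236.1] r 38.2 ang -1.583
top 46 [346.8 235.3] r 37.6 ang 1.58
top 40 [352.6 221.1] r 37.9 ang 0.776
top 39 [366.8 215.8] r 37.7 ang -0.019
scene 117 [159.3 197.4] r 40.5 ang -0.698
scene 53 [194.5 190.2] r 36.0 ang 2.239
scene 45 [187.5 208.7] r 43.0 ang 0.721
scene 45 [172.5 210.9] r 42.7 ang 0.02
scene 44 [183.2 185.6] r 32.7 ang 3.09
scene 43 [169.2 187.6] r 33.9 ang -2.299
scene 41 [196.3 199.9] r 39.5 ang 1.439
bottle_mid top [366.  -2.] 0.88
bottle_mid scene [375.  -0.] 0.88
jar_mid top [472.  -2.] 0.84
jar_mid scene [481.   5.] 0.56
beaker_mid scene [711.   0.] 0.73
rack_mid top [ 785. -177.] 0.77
rack_mid scene [ 790. -178.] 0.69
dish_mid top [782. 204.] 0.61
dish_mid scene [780. 199.] 0.66
spatula_grip top [390. 218.] 0.81
spatula_grip scene [384. 208.] 0.85
screwdriver_grip top [ 373. -214.] 0.6
screwdriver_grip scene [ 366. -217.] 0.53
needle_tip top [ 567. -232.] 0.62
needle_tip scene [ 574. -230.] 0.97
tall_vial top [ 564. -237.] 0.7
tall_vial scene [ 565. -234.] 0.94
```

View pics/p12.png

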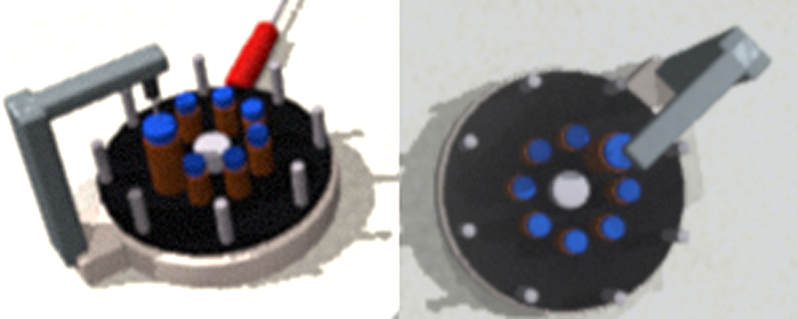

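The tall vial, at scene crop (160,130), stands under the needle. In the top view the short vials sit on exact station angles, which puts the tall one at −0.785 rad with the post at −0.80. The bystanders haven't moved, so I hand in.

```bash
python3 -c "
from cell import ctrl
print(ctrl.finish_job())"
```

```text
the job is handed in; nothing more can be done
None
```

The sampler is set up for its reference run, and I handed the job in at about 15.5 s on the robot's clock. No verdict was reported.

- **Carousel:** I pushed it three stations clockwise by its pins. The short vials in the top view sit on exact station angles, which puts the tall vial at about −0.785 rad; the post measured −0.79 to −0.81 rad. The blue cap alone read −0.74 (top) and −0.70 rad (scene), but the needle arm partly hides it in the top view. The scene camera's readings of the short vials are off by a similar amount.
- **Handwheel:** I turned it about +6.1 rad in two pushes, keeping the fingers above the rails, so the carriage was never touched. Silhouette fits put the pointer within about 0.1 mm of the mark in both views, before and after I withdrew the fingers. Reading the tips by eye suggested about 1.7 mm past the mark. I trusted the fits because the shoulder edges agreed with them to about 1 mm, and the slab edges confirmed the drive's angle to about 0.003 rad.
- **Loose items:** All seven read within about 15 mm of their starting estimates, which is the scatter of the detector, and the arm passed near none of them. The beaker was found only in the scene view at the end.
- **Robot:** It ended clear of everything, with the TCP at about z = 207 mm.

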